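# Put the stain bottles away in the pull-out tray in order of height

## Task

Put the four amber bottles away in the white pull-out tray, one standing upright in each compartment, in order of height: the shortest next to the handle, rising to the tallest at the back end, so that none hides another when the tray is in the cupboard. They are glass, so do not tip them over and set them down gently; leave the tally counter and the staining jar where they are.

Things in the scene. Friction and masses are not known exactly. Their poses are not given: they have to be found in the camera images.
- bottle_a: Loose round amber glass bottle with paper label and black screw cap, the smallest, about 60 g: body 30 mm across, 62 mm tall over the cap; the cap is 24 mm across and 14 mm tall. Origin: centre of its underside, z up along the bottle. Starts standing on the bench. Same from all sides, so its yaw means nothing.
- bottle_b: Loose round amber glass bottle with paper label and black screw cap, the second smallest, about 110 g: body 38 mm across, 78 mm tall over the cap; the cap is 29 mm across and 15 mm tall. Origin: centre of its underside, z up along the bottle. Starts standing on the bench. Same from all sides, so its yaw means nothing.
- bottle_c: Loose round amber glass bottle with paper label and black screw cap, the second largest, about 190 g: body 46 mm across, 94 mm tall over the cap; the cap is 34 mm across and 16 mm tall. Origin: centre of its underside, z up along the bottle. Starts standing on the bench. Same from all sides, so its yaw means nothing.
- bottle_d: Loose round amber glass bottle with paper label and black screw cap, the largest, about 320 g: body 54 mm across, 110 mm tall over the cap; the cap is 40 mm across and 18 mm tall. Origin: centre of its underside, z up along the bottle. Starts standing on the bench. Same from all sides, so its yaw means nothing.
- place_front: Compartment next to the handle: the front end of the tray. One of four in a fixed white tray, 295 x 80 mm, 40 mm high; a steel bar handle stands 40 mm out of its front end. Inside 70 mm along the row by 74 mm, walls 3 mm thick, rising 35 mm above the dark rubber floor; centres 73 mm apart. Origin: centre of the floor's top, 5 mm over the bench; x along the row away from the handle, z up.
- place_second: Compartment second from the handle. One of four in a fixed white tray, 295 x 80 mm, 40 mm high; a steel bar handle stands 40 mm out of its front end. Inside 70 mm along the row by 74 mm, walls 3 mm thick, rising 35 mm above the dark rubber floor; centres 73 mm apart. Origin: centre of the floor's top, 5 mm over the bench; x along the row away from the handle, z up.
- place_third: Compartment third from the handle. One of four in a fixed white tray, 295 x 80 mm, 40 mm high; a steel bar handle stands 40 mm out of its front end. Inside 70 mm along the row by 74 mm, walls 3 mm thick, rising 35 mm above the dark rubber floor; centres 73 mm apart. Origin: centre of the floor's top, 5 mm over the bench; x along the row away from the handle, z up.
- place_back: Compartment at the back end, farthest from the handle. One of four in a fixed white tray, 295 x 80 mm, 40 mm high; a steel bar handle stands 40 mm out of its front end. Inside 70 mm along the row by 74 mm, walls 3 mm thick, rising 35 mm above the dark rubber floor; centres 73 mm apart. Origin: centre of the floor's top, 5 mm over the bench; x along the row away from the handle, z up.
- tally_counter: Bystander: loose steel hand tally counter lying on its back, 44 mm across and 24 mm high, with a thumb lever standing out 9 mm on its +x side and a small knob 6 mm on its -y side. Origin: centre of its underside.
- staining_jar: Bystander: loose white plastic staining jar with a grey screw lid, foot 56 x 50 mm, 93 mm high. Origin: centre of its underside.
Things that resemble listed ones, but are neither listed nor needed, are in the scene too. Leave any purple look-alike of the bottle_d alone.

How it is judged:
By the outcome, as a careful person would: the job done as asked, in the order asked, and still so for the second after the job is handed in, with the robot touching nothing.
It also fails if it takes over 112 s, if anything falls off the work surface, if the arm or the gripper's body presses on something with over 40 N, if the wrist force passes 120 N, or if a joint passes its speed limit or range.

## Robot

A 6-joint arm with a two-finger parallel gripper is mounted at the origin on the work surface. World frame = base frame: x ahead of the robot, y to its left, z up, the work surface at z = 0. Lengths are in mm, angles in rad, forces in N, time in s.
With the tool pointing down it reaches from about 350 to 925 mm from the base axis. Payload 6.4 kg.
Tool frame: the origin (TCP) lies at the centre of the arm's flange, where the gripper is bolted on; the fingertips stand 199 mm ahead of it and the grasp point (between the pads) lies 180 mm ahead of it (r.grasp_offset is the distance from the TCP to the grasp point, in mm); z points along the fingers, y is the direction in which the jaws open and shut (so a half turn about z gives the same grasp; the last joint's range is limited). The gripper opens to 94 mm and grips with 3 to 60 N. Pads are 16 mm wide; open, the fingers measure 119 mm over their backs; the gripper's body (75 mm by 177 mm) begins 78 mm behind the grasp point.
Start: joints at [-1.461, 0.245, 1.558, -0, 1.339, -0.174], TCP at [182.008, -624.01, 404.655] pointing down, gripper open.
Joint ranges: [-3.13, 3.13], [-1.02, 2.26], [0.13, 2.54], [-0.95, 4.09], [0.21, 2.88], [-2.74, 2.74]. Speed limits (rad/s): [2.57, 2.57, 3.14, 3.14, 3.14, 3.14].

## Interface

Orientations are given as a unit quaternion [w, x, y, z].
In Python, from rig import telemetry, eyes, ticket, r gives the robot as it stands. The module is installed in compiled form; this text tells all that it offers.
- The arm moves only by the shell command python3 -m handwheel 'ROWS' [OPENING] [FORCE]. ROWS is JSON, a list of rows, each a list of 6 numbers: the shift along the tool's x, y, z as a fraction of full scale, then the turn, a rotation vector about the tool's x, y, z as a fraction of full scale. In form: [[tx, ty, tz, wx, wy, wz], ...]. A call has 1 to 20 rows; each row shifts and turns the commanded pose from where the row before left it, along the tool's axes as they then stand; what a row does not reach is not made up. Full scale, the value 1, is 100 mm for a shift and 120 degrees for a turn. A row lasts 1/10 s, in which the tool goes at most 50 mm and 8.59 degrees, less where a joint would pass 70% of its speed; a pose out of reach is approached as far as the arm can. A call with a number of a shift or a turn outside -1 to 1 is refused whole. A call with a gripper value outside its range is refused whole. OPENING is the gripper's target within -1 to 1 (fully open at 1, half-way at 0, shut at -1), set as the call begins (- or left out, the last holds). The fingers move at their own pace and stop on an object; FORCE is the grip in N (left out, the last holds). Time passes only in rows, so rows that do not move let the fingers close. It gives the time, the measured TCP pose, the force and the opening at its end, in the units of the state.
- telemetry.sense(): the state, without advancing time (a new reading comes with each control period).
- eyes.read_camera(name): name is "scene" or "top" or "wrist"; returns (picture, depth): 384x512x3 uint8, red, green, blue; 384x512 float32, mm along the optical axis (not along the pixel's ray), 0 where there is no reading.
- eyes.camera_params(name): a dict with "fx", "fy", "cx", "cy" (pixels), "T" (4x4, takes a point from camera to world coordinates). Camera axes: x right, y up, looking along -z (the intrinsics and any distortion apply to the point x, -y, -z); pixel columns grow to the right and rows downward; lengths in mm; the calibration is good to about 2 mm. A picture is of the moment at which its call begins: read the wrist's pose just before it. camera_params takes no time and is no camera call; for the wrist camera it gives the pose at the moment of the call.
- ticket.hand_in(): hands the job in, once; it reports no verdict.
The state is a dict: "time": time; "qpos": joint angles; "qd": joint speeds; "joint_efforts": joint torques, N m; "tcp_pos": TCP position; "tool_rot": TCP orientation; "contact_force": force on the tool from outside, world axes, zero at the start; "moment": the same for the moment, N m; "opening": opening from 0.0 (shut) to 1.0 (fully open).
Only numpy, scipy, OpenCV 4.12 (cv2) and the standard library are available. Lean on these libraries where they do the work, as an engineer would, in place of code of your own. Each camera call takes 0.05 s, during which the arm holds its last target.

## Working session

There is one attempt and no reset: what is moved stays moved. The work goes in short steps, Python scripts to look and compute and a shell command to move; the robot and the scene stay as the last step left them, time stands still between calls to the robot, and variables do not carry over. Pictures are saved under pics/ and viewed, and the job is handed in when it is done.

```bash
mkdir -p pics; cat > h.py <<'E'
from rig import telemetry, eyes, ticket, r
import numpy as np, cv2
def snap(name,fn):
    p,d=eyes.read_camera(name); c=eyes.camera_params(name)
    cv2.imwrite('pics/'+fn+'.png',cv2.cvtColor(p,cv2.COLOR_RGB2BGR)); np.savez('pics/'+fn+'.npz',p=p,d=d,**{k:np.array(v) for k,v in c.items()})
    return p,d,c
def ray(c,u,v):
    T=np.array(c['T']); d=np.array([(u-c['cx'])/c['fx'],-(v-c['cy'])/c['fy'],-1.0])
    return T[:3,3],T[:3,:3]@d
def onplane(c,u,v,z):
    o,d=ray(c,u,v); return o+d*(z-o[2])/d[2]
def atdepth(c,u,v,dep):
    o,d=ray(c,u,v); return o+d*dep
E
python3 - <<'E'
from h import *
s=telemetry.sense();print(s)
for n in('scene','top','wrist'):
    p,d,c=snap(n,n+'0'); print(n,{k:(np.round(v,3).tolist() if k=='T' else v) for k,v in c.items()})
E
```

```text
{'time': 0.0, 'qpos': array([-1.46109227e+00,  2.45808962e-01,  1.55903528e+00,  6.82910412e-06,
        1.33869651e+00, -1.74092663e-01]), 'qd': array([-0.0002193 ,  0.00048474, -0.00049656,  0.00078318, -0.00064229,
       -0.00079897]), 'joint_efforts': array([-8.78395840e-04, -4.15826404e+01, -3.14609742e+01,  6.84511825e-02,
        3.31248029e-02, -1.37127759e-04]), 'tcp_pos': array([ 181.9865075 , -623.76127505,  403.53683187]), 'tool_rot': array([-9.73436711e-04,  9.89948951e-01,  1.41421799e-01,  3.46738981e-05]), 'contact_force': array([ 0.24942356, -0.0012206 , -0.64053279]), 'moment': array([-0.08410391, -0.02581903,  0.01014578]), 'opening': 0.9986298720754965}
scene {'fx': 447.46687969458947, 'fy': 447.46687969458947, 'cx': 258.2711942730398, 'cy': 194.30634353174403, 'T': [[0.672, -0.399, 0.623, 1235.958], [0.74, 0.39, -0.548, -624.326], [-0.025, 0.83, 0.558, 638.503], [0.0, 0.0, 0.0, 1.0]]}
top {'fx': 493.9584449819887, 'fy': 493.9584449819887, 'cx': 257.83980355865367, 'cy': 193.8789187165548, 'T': [[-0.011, 0.991, -0.132, 387.222], [-1.0, -0.014, -0.019, -45.292], [-0.021, 0.132, 0.991, 1224.631], [0.0, 0.0, 0.0, 1.0]]}
wrist {'fx': 265.852083150462, 'fy': 265.852083150462, 'cx': 256.27310543342577, 'cy': 191.7771500517243, 'T': [[0.28, 0.933, 0.228, 247.797], [-0.96, 0.272, 0.065, -604.778], [-0.001, -0.237, 0.971, 383.516], [0.0, 0.0, 0.0, 1.0]]}
```

View pics/scene0.png

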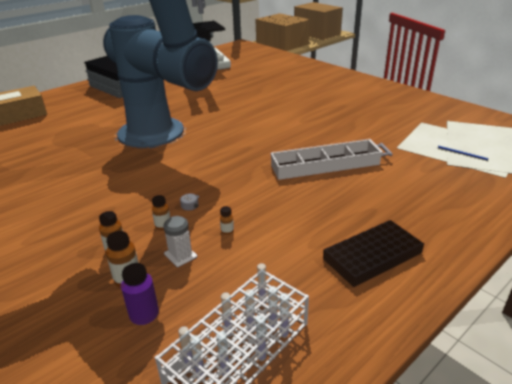

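View pics/top0.png

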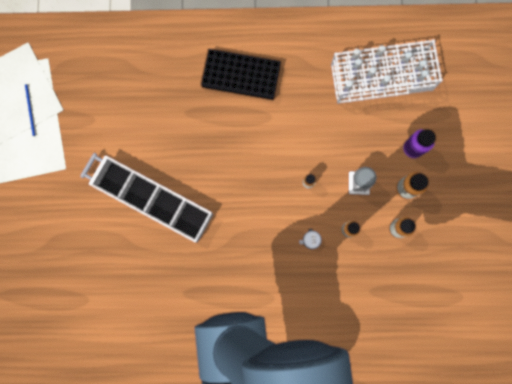

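The scene view shows amber bottles near (226,220), (160,212), (110,228) and (120,258), with the purple one at (140,295). In the top view the caps are at (311,179), (353,228), (407,227) and (419,181). The tray's handle is at its upper-left end, near (90,166).

```bash
cat > m.py <<'E'
from h import *
z=np.load('pics/top0.npz'); p,d=z['p'],z['d']; c={k:z[k] for k in('fx','fy','cx','cy','T')}
vv,uu=np.mgrid[:384,:512]
o=c['T'][:3,3]; 
dirs=np.stack([(uu-c['cx'])/c['fx'],-(vv-c['cy'])/c['fy'],-np.ones(uu.shape)],-1)@c['T'][:3,:3].T
P=o+dirs*d[...,None]
print('bench z',np.median(P[230:300,30:200,2]))
for n,(u,v),h in [('a',(311,179),62),('b',(353,228),78),('c',(407,227),94),('d',(419,181),110),('purple',(427,137),110)]:
    sub=(np.max(p,axis=2)<60)&(np.hypot(uu-u,vv-v)<16)
    tall=sub&(abs(P[...,2]-h)<8)
    def rep(m): 
        k,l,st,ce=cv2.connectedComponentsWithStats(m.astype(np.uint8)); i=1+np.argmax(st[1:,4]); return l==i
    if tall.sum()<5: print(n,'none',sub.sum(),P[v,u]);continue
    t=rep(tall); uc,vc=uu[t].mean(),vv[t].mean()
    print(n,t.sum(),'px',uc.round(1),vc.round(1),'plane',onplane(c,uc,vc,h).round(1),'z',np.median(P[t][:,2]).round(1),'med',np.median(P[t],axis=0).round(1), 'diam',(2*np.sqrt(t.sum()/np.pi)/c['fx']*d[t].mean()).round(1))
# tray rim
w=(p.min(2)>130)&(abs(P[...,2]-40)<8)&(uu<230)&(vv>140)&(vv<260)&(uu>70)
k,l,st,ce=cv2.connectedComponentsWithStats(w.astype(np.uint8)); i=1+np.argmax(st[1:,4]); w=l==i
q=np.array([onplane(c,u,v,40)[:2] for u,v in zip(uu[w],vv[w])],np.float32)
R=cv2.minAreaRect(q);print(R,cv2.boxPoints(R).round(1).tolist())
# compartments: dark blobs
dk=(p.max(2)<70)&(uu<225)&(uu>80)&(vv>150)&(vv<250)
k,l,st,ce=cv2.connectedComponentsWithStats(dk.astype(np.uint8))
for i in range(1,k):
    if st[i,4]>100: print(st[i],ce[i].round(1),onplane(c,*ce[i],22).round(1),onplane(c,*ce[i],5).round(1))
for n,u,v in[('jar',370,177),('tally',314,240)]: print(n,P[v,u])
for n,h in (('jar',93),('tally',24)):
    m=(abs(P[...,2]-h)<6)&(np.hypot(uu-(368 if n=='jar' else 313),vv-(178 if n=='jar' else 240))<20); print(n,P[m].min(0).round(),P[m].max(0).round())
E
python3 m.py
python3 - <<'E'
import cv2
a=cv2.imread('pics/top0.png');cv2.imwrite('pics/crop1.png',cv2.resize(a[120:260,280:460],None,fx=4,fy=4,interpolation=2))
E
```

```text
bench z 0.6026479523474109
a 49 px 310.2 178.7 plane [ 577.1 -147.8   62. ] z 63.1 med [ 576.7 -147.3   63.1] diam 18.8
b 87 px 353.2 227.5 plane [ 458.8 -242.8   78. ] z 78.8 med [ 459.7 -242.3   78.8] diam 24.3
c 138 px 407.4 225.7 plane [ 460.3 -363.    94. ] z 94.9 med [ 459.9 -362.9   94.9] diam 30.1
d 218 px 418.8 181.5 plane [ 559.3 -389.2  110. ] z 110.4 med [ 559.8 -389.1  110.4] diam 37.8
purple 218 px 426.1 137.5 plane [ 661.1 -411.5  110. ] z 110.2 med [ 661.  -411.4  110.2] diam 38.2
((539.7254638671875, 241.7158203125), (300.4745788574219, 79.97257995605469), 61.11478805541992) [[432.1000061035156, 129.5], [502.20001220703125, 90.9000015258789], [647.2999877929688, 353.8999938964844], [577.2999877929688, 392.6000061035156]]
[ 99 163  30  32 549] [113.4 178.5] [591.  336.2  22. ] [593.9 341.6   5. ]
[124 177  31  32 572] [138.7 192.4] [555.4 272.2  22. ] [557.8 276.7   5. ]
[149 190  32  33 596] [164.3 206.3] [520.1 208.3  22. ] [521.9 211.9   5. ]
[174 204  33  33 616] [189.9 220.1] [485.2 144.9  22. ] [486.6 147.6   5. ]
jar [ 573.7908666  -282.76271315   94.33358277]
tally [ 433.14726701 -156.6428625    22.96510492]
jar [ 551. -296.   87.] [ 599. -249.   98.]
tally [ 414. -171.   19.] [ 460. -130.   30.]
```

View pics/crop1.png

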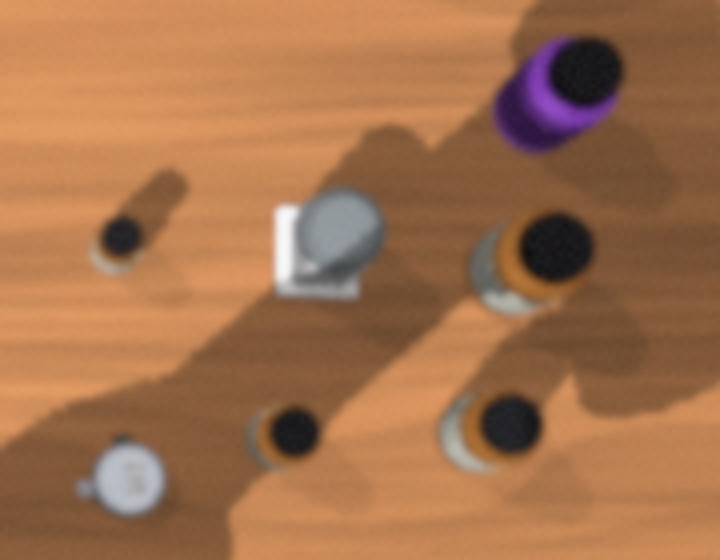

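View pics/wrist0.png

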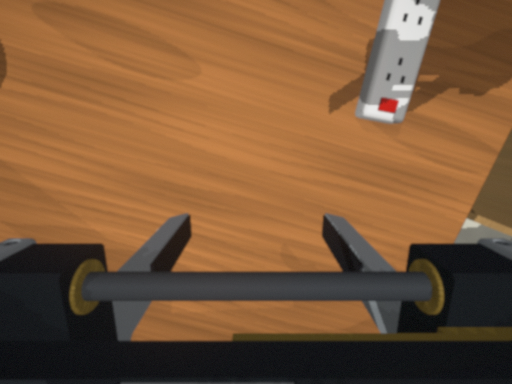

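```bash
python3 -m handwheel '[[0,0,0,0,0,-0.062],[0,0,0,0,0,-0.062],[0,0,0,0,0,-0.062],[0,0,0,0,0,-0.062],[0,0,0,0,0,-0.062],[0,0,0,0,0,-0.062],[0,0,0,0,0,0]]' 1 20
cat > go.py <<'E'
from h import *
import sys
from scipy.spatial.transform import Rotation as Ro
# target grasp-point x y z (mm) -> tool units
t=np.array([float(a) for a in sys.argv[1:4]])
s=telemetry.sense(); q=s['tool_rot']; R=Ro.from_quat([q[1],q[2],q[3],q[0]])
g=s['tcp_pos']+R.apply([0,0,r.grasp_offset])
M=R.as_matrix()
print('t',round(s['time'],2),'grasp',g.round(1),'tilt',M[:2,2].round(3),'yaw',np.degrees(np.arctan2(M[1,0],M[0,0])).round(2),'units',(R.inv().apply(t-g)/100).round(3),'F',s['contact_force'].round(1),'op',s['opening'])
E
python3 go.py 559.5 -389 165
```

```text
time: 0.85
tcp_pos: [182.0, -623.9, 404.2]
tool_rot: [-0.0, 0.862, 0.507, 0.0]
contact_force: [0.5, 0.9, -0.1]
opening: 1.001
t 0.85 grasp [ 182.  -623.8  223.8] tilt [-0.     0.001] yaw 60.89 units [3.888 2.156 0.59 ] F [ 0.5  0.9 -0.1] op 1.000830895025625
```

```bash
python3 -m handwheel '[[0.15,0.08,0,0,0,0],[0.324,0.18,0,0,0,0],[0.324,0.18,0,0,0,0],[0.324,0.18,0,0,0,0],[0.324,0.18,0,0,0,0],[0.324,0.18,0,0,0,0],[0.324,0.18,0,0,0,0],[0.324,0.18,0,0,0,0],[0.324,0.18,0,0,0,0],[0.324,0.18,0,0,0,0],[0.324,0.18,0,0,0,0],[0.324,0.18,0.1,0,0,0],[0.3,0.17,0.2,0,0,0],[0.2,0.1,0.29,0,0,0],[0,0,0,0,0,0],[0,0,0,0,0,0]]'
python3 go.py 559.5 -389 67
python3 -c "
from h import *
snap('wrist','wd')"
```

```text
time: 2.45
tcp_pos: [590.7, -368.2, 345.1]
tool_rot: [-0.001, 0.862, 0.507, -0.0]
contact_force: [0.5, -0.2, 0.7]
opening: 1.002
t 2.45 grasp [ 590.5 -368.   164.7] tilt [-0.001  0.001] yaw 60.91 units [-0.334 -0.167  0.977] F [ 0.5 -0.2  0.7] op 1.0015319038084687
```

View pics/wd.png

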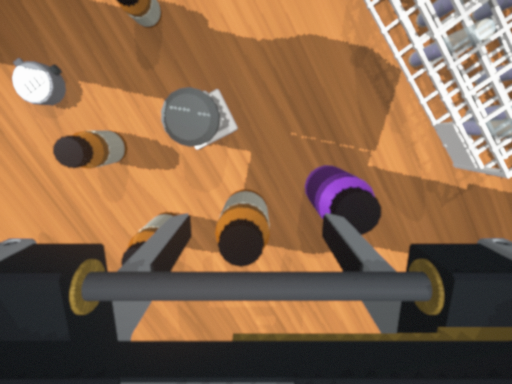

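The wrist view shows d's cap at (241,243) between the fingers, the purple look-alike at (356,210), b's cap at (72,152) and the jar at (192,117). I overshot by one row. I'll cross-check the positions from this view before correcting.

```bash
python3 - <<'E'
from h import *
z=np.load('pics/wd.npz'); p,d=z['p'],z['d']; c={k:z[k] for k in('fx','fy','cx','cy','T')}
vv,uu=np.mgrid[:384,:512]
dirs=np.stack([(uu-c['cx'])/c['fx'],-(vv-c['cy'])/c['fy'],-np.ones(uu.shape)],-1)@c['T'][:3,:3].T
P=c['T'][:3,3]+dirs*d[...,None]
for n,(u,v),h,rad in [('b',(72,152),78,24),('d',(241,243),110,32)]:
    t=(p.max(2)<70)&(np.hypot(uu-u,vv-v)<rad)&(abs(P[...,2]-h)<4)
    q=np.array([onplane(c,a,b,h)[:2] for a,b in zip(uu[t],vv[t])],np.float32)
    print(n,t.sum(),cv2.minEnclosingCircle(q),q.mean(0),np.median(P[t][:,2]))
E
```

```text
b 647 ((463.37371826171875, -246.0084228515625), 15.155755043029785) [ 463.69    -246.73425] 78.3730172180187
d 1449 ((563.3724365234375, -390.05438232421875), 20.485626220703125) [ 563.27386 -390.02554] 110.95260292432494
```

```bash
python3 -m handwheel '[[-0.16,-0.075,0,0,0,0],[-0.17,-0.075,0,0,0,0],[0,0,0.1,0,0,0],[0,0,0.2,0,0,0],[0,0,0.2,0,0,0],[0,0,0.2,0,0,0],[0,0,0.2,0,0,0],[0,0,0.1,0,0,0],[0,0,0.03,0,0,0],[0,0,0,0,0,0]]'
python3 go.py 561.5 -389.7 62
```

```text
time: 3.5
tcp_pos: [561.2, -391.0, 242.7]
tool_rot: [-0.0, 0.862, 0.507, 0.0]
contact_force: [0.6, 0.3, -0.1]
opening: 1.002
t 3.5 grasp [ 561.2 -390.9   62.3] tilt [0. 0.] yaw 60.87 units [ 0.012 -0.003  0.003] F [ 0.6  0.3 -0.1] op 1.0021411971476781
```

```bash
python3 -m handwheel '[[0.01,0,0,0,0,0],[0,0,0,0,0,0],[0,0,0,0,0,0],[0,0,0,0,0,0],[0,0,0,0,0,0],[0,0,0,0,0,0],[0,0,0,0,0,0],[0,0,0,0,0,0]]' -0.2 20
python3 -m handwheel '[[0,0,-0.03,0,0,0],[0,0,-0.05,0,0,0],[0,0,-0.1,0,0,0],[0,0,-0.15,0,0,0],[0,0,-0.2,0,0,0],[0,0,-0.25,0,0,0],[0,0,-0.25,0,0,0],[0,0,-0.2,0,0,0],[0,0,-0.1,0,0,0],[0,0,0,0,0,0]]'
python3 go.py 486.8 145.8 200
```

```text
time: 4.3
tcp_pos: [562.0, -389.8, 242.8]
tool_rot: [0.0, 0.862, 0.507, 0.0]
contact_force: [0.7, 0.3, 0.1]
opening: 0.572
time: 5.3
tcp_pos: [562.1, -390.0, 378.5]
tool_rot: [0.002, 0.862, 0.507, 0.001]
contact_force: [0.4, -0.5, -3.5]
opening: 0.568
t 5.3 grasp [ 562.7 -390.6  198.1] tilt [ 0.003 -0.003] yaw 60.9 units [ 4.318 -3.271 -0.038] F [ 0.4 -0.5 -3.5] op 0.5675057992238859
```

```bash
python3 -m handwheel '[[0.07,-0.053,0,0,0,0],[0.15,-0.114,0,0,0,0],[0.22,-0.167,0,0,0,0],[0.287,-0.217,0,0,0,0],[0.287,-0.217,0,0,0,0],[0.287,-0.217,0,0,0,0],[0.287,-0.217,0,0,0,0],[0.287,-0.217,0,0,0,0],[0.287,-0.217,0,0,0,0],[0.287,-0.217,0,0,0,0],[0.287,-0.217,0,0,0,0],[0.287,-0.217,0,0,0,0],[0.287,-0.217,0,0,0,0],[0.287,-0.217,0,0,0,0],[0.287,-0.217,0,0,0,0],[0.22,-0.167,0,0,0,0],[0.15,-0.114,0,0,0,0],[0.07,-0.053,0,0,0,0],[0,0,0,0,0,0],[0,0,0,0,0,0]]'
python3 go.py 486.8 145.8 80
python3 -c "
from h import *
snap('wrist','wd2');snap('top','td2')"
```

```text
time: 7.3
tcp_pos: [486.1, 146.7, 375.0]
tool_rot: [-0.0, 0.862, 0.507, -0.001]
contact_force: [0.1, 0.3, -3.7]
opening: 0.575
t 7.3 grasp [485.9 146.6 194.6] tilt [-0.001 -0.001] yaw 60.89 units [-0.002  0.013  1.146] F [ 0.1  0.3 -3.7] op 0.5746034887969296
```

View pics/wd2.png

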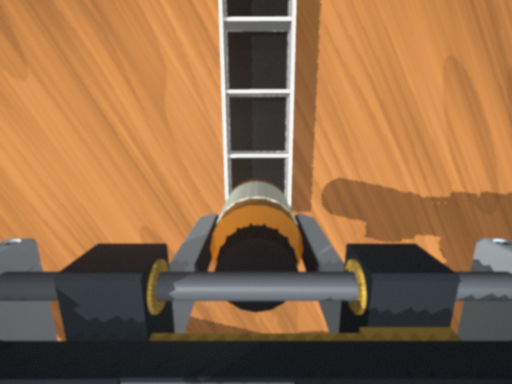

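View pics/td2.png

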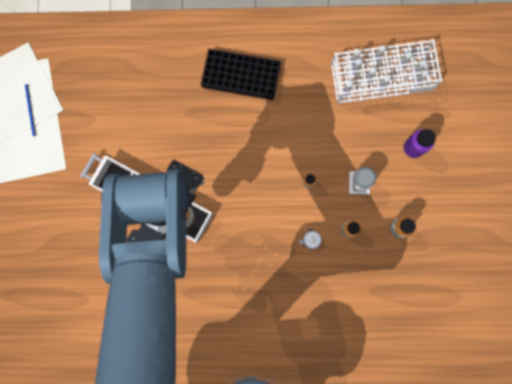

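The wrist view shows the tray's dividers at rows ~20, 92 and 155, and its side walls at columns ~226 and ~292, with d held above the back compartment. I'll measure the tray from this view too.

```bash
python3 - <<'E'
from h import *
z=np.load('pics/wd2.npz'); p=z['p']; c={k:z[k] for k in('fx','fy','cx','cy','T')}
g=cv2.cvtColor(p,cv2.COLOR_RGB2GRAY).astype(int)
for v in (60,120): print(v,g[v,215:305].tolist())
print(g[0:175,258].tolist())
for nm,u,v in[('div1',258,20),('div2',258,92),('div3',258,155)]: print(nm,onplane(c,u,v,40).round(1))
ax=np.array([.4865,.8737])
E
```

```text
60 [151, 148, 150, 151, 171, 220, 247, 249, 236, 181, 138, 139, 133, 94, 53, 45, 44, 40, 42, 43, 42, 40, 39, 41, 43, 40, 43, 40, 41, 39, 40, 39, 40, 42, 41, 40, 40, 44, 49, 50, 50, 49, 48, 50, 48, 49, 49, 49, 50, 51, 48, 47, 46, 49, 48, 47, 48, 49, 49, 48, 49, 47, 48, 50, 48, 49, 48, 48, 49, 49, 60, 94, 141, 176, 185, 199, 230, 248, 247, 223, 159, 113, 108, 107, 108, 108, 107, 107, 106, 105]
120 [169, 171, 171, 170, 168, 167, 180, 217, 243, 247, 229, 174, 136, 133, 123, 89, 57, 52, 51, 51, 50, 50, 50, 48, 50, 48, 50, 49, 48, 48, 47, 46, 45, 47, 48, 49, 50, 53, 56, 56, 55, 56, 55, 54, 55, 54, 54, 55, 54, 55, 56, 54, 54, 52, 53, 51, 52, 51, 53, 50, 52, 51, 53, 53, 52, 52, 51, 53, 54, 70, 109, 151, 177, 193, 218, 242, 249, 239, 186, 128, 114, 115, 115, 115, 114, 113, 110, 108, 108, 105]
[46, 46, 46, 45, 44, 46, 44, 45, 47, 46, 43, 44, 46, 47, 48, 73, 156, 233, 249, 247, 218, 149, 109, 99, 101, 100, 99, 100, 101, 102, 94, 73, 49, 37, 38, 42, 44, 45, 44, 45, 46, 45, 45, 45, 45, 47, 44, 49, 47, 47, 50, 47, 47, 48, 49, 49, 50, 49, 49, 48, 50, 50, 49, 50, 51, 50, 50, 49, 49, 52, 51, 50, 52, 49, 51, 50, 52, 50, 51, 50, 49, 51, 51, 50, 50, 53, 51, 60, 109, 191, 241, 248, 232, 177, 137, 130, 112, 74, 48, 42, 46, 49, 48, 51, 50, 51, 52, 51, 52, 51, 51, 53, 52, 53, 53, 54, 53, 55, 55, 56, 54, 53, 55, 55, 54, 54, 55, 56, 56, 55, 54, 55, 55, 54, 55, 57, 55, 56, 56, 55, 54, 54, 52, 55, 56, 57, 56, 51, 54, 63, 88, 126, 148, 183, 229, 244, 233, 174, 99, 59, 52, 52, 54, 53, 51, 54, 53, 52, 55, 53, 54, 54, 56, 54, 54]
div1 [574.2 300.5  40. ]
div2 [539.5 238.   40. ]
div3 [505.4 176.8  40. ]
```

```bash
python3 - <<'E'
from h import *
z=np.load('pics/wd2.npz'); c={k:z[k] for k in('fx','fy','cx','cy','T')}
D=np.array([onplane(c,u,v,40)[:2] for u,v in((257,18),(257,90.5),(257.2,155))])
print(D.round(1),np.linalg.norm(np.diff(D,axis=0),axis=1))
for v,l,rr in((60,222,292),(120,223.7,290.6)): print('width',np.linalg.norm(onplane(c,l,v,40)-onplane(c,rr,v,40)))
ax=(D[0]-D[2]);ax/=np.linalg.norm(ax);m=D.mean(0);print(np.degrees(np.arctan2(*ax[::-1])))
for n,k in(('back',-109.5),('third',-36.5),('second',36.5),('front',109.5)):print(n,(m+k*ax).round(1))
E
```

```text
[[574.2 302.6]
 [539.3 239.9]
 [504.6 177.2]] [71.74479191 71.64113012]
width 76.11006006434923
width 76.5204446504749
60.96937260980197
back [486.2 144.2]
third [521.6 208. ]
second [557.1 271.8]
front [592.5 335.7]
```

```bash
python3 -m handwheel '[[-0.011,0.013,0.05,0,0,0],[0,0,0.12,0,0,0],[0,0,0.2,0,0,0],[0,0,0.2,0,0,0],[0,0,0.2,0,0,0],[0,0,0.2,0,0,0],[0,0,0.12,0,0,0],[0,0,0.07,0,0,0],[0,0,0.04,0,0,0],[0,0,0,0,0,0],[0,0,0,0,0,0]]'
python3 go.py 486.5 145 67.3
```

```text
time: 8.5
tcp_pos: [487.3, 145.6, 256.4]
tool_rot: [0.0, 0.862, 0.507, 0.001]
contact_force: [-0.1, -0.1, -3.6]
opening: 0.569
t 8.5 grasp [487.5 145.6  76. ] tilt [0.002 0.   ] yaw 60.9 units [-0.01  -0.006  0.087] F [-0.1 -0.1 -3.6] op 0.5694463953517562
```

```bash
python3 -m handwheel '[[0,0,0.03,0,0,0],[0,0,0.02,0,0,0],[0,0,0.01,0,0,0],[0,0,0.01,0,0,0],[0,0,0,0,0,0],[0,0,0,0,0,0]]'
python3 go.py 486.5 145 67.3;
python3 -m handwheel '[[0,0,0.008,0,0,0],[0,0,0,0,0,0],[0,0,0,0,0,0]]'
python3 go.py 486.5 145 67.3;
```

```text
time: 9.1
tcp_pos: [486.9, 145.6, 248.7]
tool_rot: [0.0, 0.862, 0.507, 0.0]
contact_force: [-0.2, 0.5, -4.1]
opening: 0.577
t 9.1 grasp [486.9 145.6  68.3] tilt [0. 0.] yaw 60.9 units [-0.007 -0.001  0.01 ] F [-0.2  0.5 -4.1] op 0.5772146983664267
time: 9.4
tcp_pos: [486.9, 145.6, 247.8]
tool_rot: [-0.0, 0.862, 0.507, -0.0]
contact_force: [-0.3, 0.4, -4.8]
opening: 0.577
t 9.4 grasp [486.8 145.6  67.4] tilt [-0. -0.] yaw 60.9 units [-0.007 -0.     0.001] F [-0.3  0.4 -4.8] op 0.5767348090262605
```

```bash
for i in 1 ; do python3 -m handwheel '[[0,0,0.006,0,0,0],[0,0,0,0,0,0],[0,0,0,0,0,0]]'; done
python3 -m handwheel '[[0,0,0.005,0,0,0],[0,0,0,0,0,0],[0,0,0,0,0,0]]'
python3 -m handwheel '[[0,0,0.005,0,0,0],[0,0,0,0,0,0],[0,0,0,0,0,0]]'
```

```text
time: 9.7
tcp_pos: [487.0, 145.6, 247.8]
tool_rot: [-0.0, 0.862, 0.507, -0.0]
contact_force: [-2.8, 0.1, 3.5]
opening: 0.573
time: 10.0
tcp_pos: [487.1, 145.7, 247.8]
tool_rot: [-0.0, 0.862, 0.507, -0.0]
contact_force: [-6.0, 0.0, 7.8]
opening: 0.573
time: 10.3
tcp_pos: [487.2, 145.7, 247.7]
tool_rot: [-0.0, 0.862, 0.507, -0.0]
contact_force: [-5.9, 0.3, 11.1]
opening: 0.572
```

```bash
python3 -m handwheel '[[0,0,-0.009,0,0,0],[0,0,0,0,0,0]]'
python3 -m handwheel '[[0,0,0,0,0,0],[0,0,0,0,0,0],[0,0,0,0,0,0],[0,0,0,0,0,0],[0,0,-0.1,0,0,0],[0,0,-0.2,0,0,0],[0,0,-0.3,0,0,0],[0,0,-0.3,0,0,0],[0,0,-0.3,0,0,0],[0,0,-0.1,0,0,0]]' 0.7
python3 go.py 462 -363.5 190
python3 -c "
from h import *
snap('wrist','wd3')"
```

```text
time: 10.5
tcp_pos: [487.0, 145.6, 247.8]
tool_rot: [0.0, 0.862, 0.507, 0.0]
contact_force: [-4.1, -0.5, 7.2]
opening: 0.57
time: 11.5
tcp_pos: [487.6, 145.7, 381.4]
tool_rot: [0.002, 0.862, 0.507, 0.003]
contact_force: [-0.2, -0.3, -0.8]
opening: 0.851
t 11.5 grasp [488.8 145.8 201. ] tilt [0.007 0.001] yaw 60.9 units [-4.581  2.241  0.105] F [-0.2 -0.3 -0.8] op 0.8511828977913378
```

View pics/wd3.png

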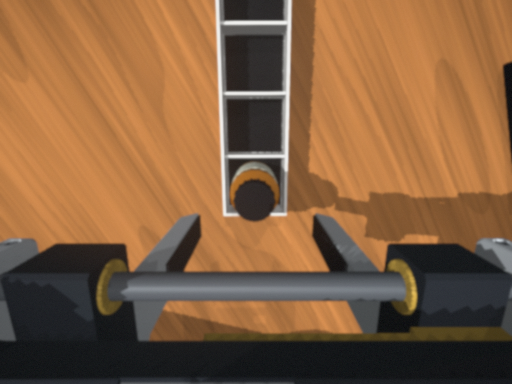

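d stands upright and centred in the back compartment (cap at (255,198)). Next is c.

```bash
python3 -m handwheel '[[-0.2,0.098,0,0,0,0],[-0.4,0.196,0,0,0,0],[-0.4,0.196,0,0,0,0],[-0.4,0.196,0,0,0,0],[-0.4,0.196,0,0,0,0],[-0.4,0.196,0,0,0,0],[-0.4,0.196,0,0,0,0],[-0.4,0.196,0,0,0,0],[-0.4,0.196,0,0,0,0],[-0.4,0.196,0,0,0,0],[-0.4,0.196,0,0,0,0],[-0.2,0.098,0,0,0,0],[-0.1,0.05,0.05,0,0,0],[-0.08,0.039,0.05,0,0,0],[0,0,0,0,0,0],[0,0,0,0,0,0]]' 1
python3 go.py 462 -364 60
python3 -c "
from h import *
snap('wrist','wc')"
```

```text
time: 13.15
tcp_pos: [460.4, -362.8, 366.4]
tool_rot: [-0.001, 0.862, 0.507, -0.0]
contact_force: [0.5, -0.4, -0.1]
opening: 1.0
t 13.15 grasp [ 460.3 -362.5  186. ] tilt [-0.001  0.001] yaw 60.95 units [-0.005  0.024  1.26 ] F [ 0.5 -0.4 -0.1] op 1.000081522045167
```

View pics/wc.png

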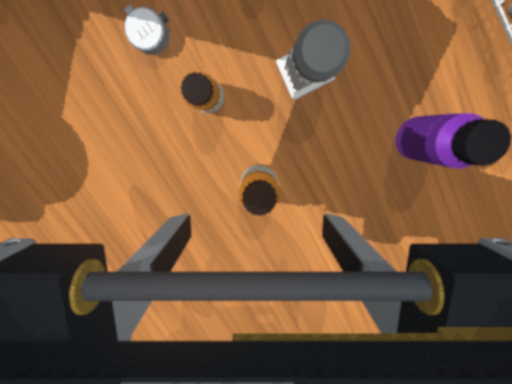

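c's cap is at (260,195), centred between the jaws, so I can descend.

```bash
python3 -m handwheel '[[-0.005,0.022,0.1,0,0,0],[0,0,0.2,0,0,0],[0,0,0.25,0,0,0],[0,0,0.25,0,0,0],[0,0,0.25,0,0,0],[0,0,0.15,0,0,0],[0,0,0.07,0,0,0],[0,0,0.01,0,0,0],[0,0,0,0,0,0]]'
python3 go.py 462 -364 57
python3 -m handwheel '[[0,0,0,0,0,0],[0,0,0,0,0,0],[0,0,0,0,0,0],[0,0,0,0,0,0],[0,0,0,0,0,0],[0,0,0,0,0,0],[0,0,0,0,0,0],[0,0,0,0,0,0],[0,0,0,0,0,0]]' -0.4 15
python3 go.py 462 -364 57
```

```text
time: 14.1
tcp_pos: [462.3, -365.5, 240.0]
tool_rot: [0.001, 0.862, 0.507, 0.0]
contact_force: [0.5, -0.2, 1.1]
opening: 0.994
t 14.1 grasp [ 462.5 -365.8   59.6] tilt [ 0.001 -0.001] yaw 60.91 units [ 0.013 -0.013  0.026] F [ 0.5 -0.2  1.1] op 0.9943648920582504
time: 15.0
tcp_pos: [462.0, -365.3, 239.1]
tool_rot: [-0.0, 0.862, 0.507, -0.0]
contact_force: [-0.1, 0.1, -0.3]
opening: 0.485
t 15.0 grasp [ 461.9 -365.3   58.7] tilt [-0.  0.] yaw 60.9 units [ 0.011 -0.005  0.017] F [-0.1  0.1 -0.3] op 0.4851601944493855
```

```bash
python3 -m handwheel '[[0,0,-0.03,0,0,0],[0,0,-0.05,0,0,0],[0,0,-0.1,0,0,0],[0,0,-0.15,0,0,0],[0,0,-0.2,0,0,0],[0,0,-0.25,0,0,0],[0,0,-0.25,0,0,0],[0,0,-0.2,0,0,0],[0,0,-0.1,0,0,0],[0,0,0,0,0,0]]'
python3 go.py 521.8 208.9 195
```

```text
time: 16.0
tcp_pos: [462.2, -365.6, 374.7]
tool_rot: [0.002, 0.862, 0.507, 0.0]
contact_force: [-0.1, -1.3, -1.6]
opening: 0.482
t 16.0 grasp [ 462.7 -366.2  194.3] tilt [ 0.003 -0.003] yaw 60.9 units [ 5.312 -2.28  -0.024] F [-0.1 -1.3 -1.6] op 0.4818849640765742
```

```bash
python3 -m handwheel '[[0.08,-0.034,0,0,0,0],[0.16,-0.069,0,0,0,0],[0.24,-0.103,0,0,0,0],[0.311,-0.1335,0,0,0,0],[0.311,-0.1335,0,0,0,0],[0.311,-0.1335,0,0,0,0],[0.311,-0.1335,0,0,0,0],[0.311,-0.1335,0,0,0,0],[0.311,-0.1335,0,0,0,0],[0.311,-0.1335,0,0,0,0],[0.311,-0.1335,0,0,0,0],[0.311,-0.1335,0,0,0,0],[0.311,-0.1335,0,0,0,0],[0.311,-0.1335,0,0,0,0],[0.311,-0.1335,0,0,0,0],[0.311,-0.1335,0,0,0,0],[0.311,-0.1335,0,0,0,0],[0.24,-0.103,0,0,0,0],[0.16,-0.069,0,0,0,0],[0.08,-0.034,0,0,0,0]]'
python3 -m handwheel '[[0,0,0.05,0,0,0],[0,0,0.05,0,0,0],[0,0,0,0,0,0]]'
python3 go.py 521.8 208.9 63.7
```

```text
time: 18.0
tcp_pos: [519.8, 212.0, 370.8]
tool_rot: [-0.001, 0.861, 0.508, -0.001]
contact_force: [-1.0, -0.5, -1.5]
opening: 0.482
time: 18.3
tcp_pos: [520.6, 209.2, 360.6]
tool_rot: [-0.0, 0.862, 0.506, -0.001]
contact_force: [-0.2, -0.6, -0.9]
opening: 0.483
t 18.3 grasp [520.1 209.1 180.2] tilt [-0.003 -0.001] yaw 60.85 units [0.009 0.018 1.165] F [-0.2 -0.6 -0.9] op 0.4834653016947699
```

```bash
python3 -m handwheel '[[0.005,0.01,0.05,0,0,0],[0,0,0.12,0,0,0],[0,0,0.2,0,0,0],[0,0,0.2,0,0,0],[0,0,0.2,0,0,0],[0,0,0.16,0,0,0],[0,0,0.1,0,0,0],[0,0,0.05,0,0,0],[0,0,0.03,0,0,0],[0,0,0.01,0,0,0],[0,0,0,0,0,0],[0,0,0,0,0,0]]'
python3 go.py 521.8 208.9 63.7
```

```text
time: 19.5
tcp_pos: [522.5, 210.0, 250.9]
tool_rot: [0.0, 0.862, 0.507, 0.001]
contact_force: [-0.6, -0.1, -0.8]
opening: 0.483
t 19.5 grasp [522.7 210.   70.5] tilt [0.001 0.   ] yaw 60.9 units [-0.014 -0.003  0.068] F [-0.6 -0.1 -0.8] op 0.4825822468541205
```

```bash
python3 -m handwheel '[[0,0,0.03,0,0,0],[0,0,0.015,0,0,0],[0,0,0.01,0,0,0],[0,0,0,0,0,0],[0,0,0,0,0,0]]'
python3 -m handwheel '[[0,0,0.006,0,0,0],[0,0,0,0,0,0],[0,0,0,0,0,0]]'
python3 -m handwheel '[[0,0,0.005,0,0,0],[0,0,0,0,0,0],[0,0,0,0,0,0]]'
```

```text
time: 20.0
tcp_pos: [522.2, 209.9, 244.6]
tool_rot: [-0.0, 0.862, 0.507, -0.0]
contact_force: [-0.3, 0.4, -1.7]
opening: 0.481
time: 20.3
tcp_pos: [522.3, 209.9, 244.2]
tool_rot: [0.0, 0.862, 0.507, 0.0]
contact_force: [-0.0, 1.1, -1.9]
opening: 0.485
time: 20.6
tcp_pos: [522.3, 210.0, 244.1]
tool_rot: [0.0, 0.862, 0.507, 0.0]
contact_force: [-1.8, -1.1, 4.8]
opening: 0.482
```

Contact is made with a light force. I'll release, then rise.

```bash
python3 -m handwheel '[[0,0,-0.003,0,0,0],[0,0,0,0,0,0]]'
python3 -m handwheel '[[0,0,0,0,0,0],[0,0,0,0,0,0],[0,0,0,0,0,0],[0,0,0,0,0,0],[0,0,-0.1,0,0,0],[0,0,-0.2,0,0,0],[0,0,-0.3,0,0,0],[0,0,-0.3,0,0,0],[0,0,-0.3,0,0,0],[0,0,-0.1,0,0,0]]' 0.45
python3 go.py 461 -244.5 180
python3 -c "
from h import *
snap('wrist','wc3')"
```

```text
time: 20.8
tcp_pos: [522.3, 210.0, 244.1]
tool_rot: [0.0, 0.862, 0.507, 0.0]
contact_force: [-1.0, -0.2, 3.5]
opening: 0.482
time: 21.8
tcp_pos: [522.9, 210.1, 378.3]
tool_rot: [0.001, 0.862, 0.507, 0.003]
contact_force: [0.5, -1.0, 0.7]
opening: 0.726
t 21.8 grasp [524.2 210.3 197.9] tilt [0.007 0.001] yaw 60.91 units [-4.282  1.659  0.169] F [ 0.5 -1.   0.7] op 0.7264443280890751
```

View pics/wc3.png

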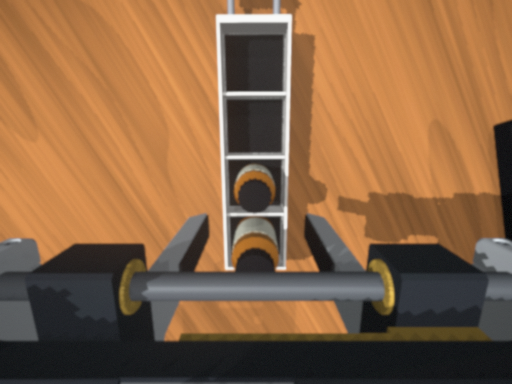

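c stands upright in the third compartment (cap at (254,195)) and d is unchanged. Next is b.

```bash
python3 -m handwheel '[[-0.25,0.097,0,0,0,0],[-0.4,0.155,0,0,0,0],[-0.4,0.155,0,0,0,0],[-0.4,0.155,0,0,0,0],[-0.4,0.155,0,0,0,0],[-0.4,0.155,0,0,0,0],[-0.4,0.155,0,0,0,0],[-0.4,0.155,0,0,0,0],[-0.4,0.155,0,0,0,0],[-0.4,0.155,0,0,0,0],[-0.25,0.097,0,0,0,0],[-0.1,0.039,0.1,0,0,0],[-0.08,0.031,0.1,0,0,0],[0,0,0,0,0,0],[0,0,0,0,0,0]]' 1
python3 go.py 461 -244.5 52
python3 -c "
from h import *
snap('wrist','wb')"
```

```text
time: 23.35
tcp_pos: [459.1, -243.7, 352.7]
tool_rot: [-0.001, 0.862, 0.507, -0.0]
contact_force: [0.5, 0.4, 0.3]
opening: 1.002
t 23.35 grasp [ 458.8 -243.4  172.3] tilt [-0.002  0.002] yaw 60.96 units [-0.     0.028  1.203] F [0.5 0.4 0.3] op 1.0024232513964189
```

View pics/wb.png

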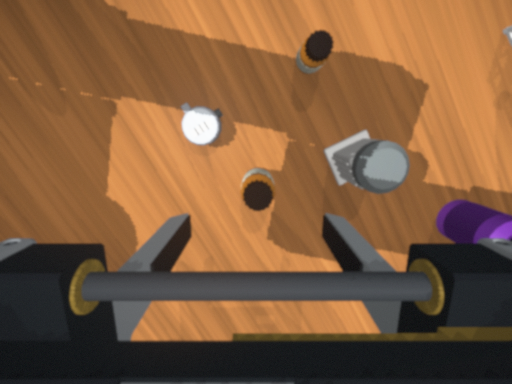

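b's cap is at (257,192), centred, and the tally counter (200,125) and jar (377,165) are clear of the fingers.

```bash
python3 -m handwheel '[[0,0.025,0.1,0,0,0],[0,0,0.2,0,0,0],[0,0,0.25,0,0,0],[0,0,0.25,0,0,0],[0,0,0.25,0,0,0],[0,0,0.12,0,0,0],[0,0,0.05,0,0,0],[0,0,0.01,0,0,0],[0,0,0,0,0,0]]'
python3 -m handwheel '[[0,0,0,0,0,0],[0,0,0,0,0,0],[0,0,0,0,0,0],[0,0,0,0,0,0],[0,0,0,0,0,0],[0,0,0,0,0,0],[0,0,0,0,0,0],[0,0,0,0,0,0],[0,0,0,0,0,0],[0,0,0,0,0,0]]' -0.6 12
python3 go.py 461 -244.5 49
```

```text
time: 24.3
tcp_pos: [461.7, -246.2, 231.8]
tool_rot: [0.001, 0.862, 0.507, 0.0]
contact_force: [0.8, -0.6, -0.0]
opening: 1.0
time: 25.3
tcp_pos: [461.1, -245.9, 230.8]
tool_rot: [-0.0, 0.862, 0.507, -0.0]
contact_force: [-0.9, 0.6, 0.3]
opening: 0.402
t 25.3 grasp [ 461.1 -245.8   50.4] tilt [-0.  0.] yaw 60.9 units [ 0.011 -0.007  0.014] F [-0.9  0.6  0.3] op 0.40198598590514156
```

```bash
python3 -m handwheel '[[0,0,-0.03,0,0,0],[0,0,-0.05,0,0,0],[0,0,-0.1,0,0,0],[0,0,-0.15,0,0,0],[0,0,-0.2,0,0,0],[0,0,-0.25,0,0,0],[0,0,-0.25,0,0,0],[0,0,-0.2,0,0,0],[0,0,-0.15,0,0,0],[0,0,0,0,0,0]]'
python3 go.py 557.2 272.8 190
```

```text
time: 26.3
tcp_pos: [461.7, -246.3, 372.1]
tool_rot: [0.003, 0.862, 0.507, 0.001]
contact_force: [0.4, -0.4, -0.4]
opening: 0.405
t 26.3 grasp [ 462.5 -247.   191.8] tilt [ 0.004 -0.004] yaw 60.91 units [ 5.003e+00 -1.700e+00  2.000e-03] F [ 0.4 -0.4 -0.4] op 0.4051940736181298
```

```bash
python3 -m handwheel '[[0.08,-0.027,0,0,0,0],[0.16,-0.054,0,0,0,0],[0.24,-0.082,0,0,0,0],[0.289,-0.098,0,0,0,0],[0.289,-0.098,0,0,0,0],[0.289,-0.098,0,0,0,0],[0.289,-0.098,0,0,0,0],[0.289,-0.098,0,0,0,0],[0.289,-0.098,0,0,0,0],[0.289,-0.098,0,0,0,0],[0.289,-0.098,0,0,0,0],[0.289,-0.098,0,0,0,0],[0.289,-0.098,0,0,0,0],[0.289,-0.098,0,0,0,0],[0.289,-0.098,0,0,0,0],[0.289,-0.098,0,0,0,0],[0.289,-0.098,0,0,0,0],[0.24,-0.082,0,0,0,0],[0.16,-0.054,0,0,0,0],[0.08,-0.027,0,0,0,0]]'
python3 -m handwheel '[[0,0,0.05,0,0,0],[0,0,0.05,0,0,0],[0,0,0,0,0,0],[0,0,0,0,0,0]]'
python3 go.py 557.2 272.8 55.4
python3 -c "
from h import *
snap('wrist','wb2')"
```

```text
time: 28.3
tcp_pos: [555.6, 275.8, 367.7]
tool_rot: [-0.0, 0.862, 0.508, -0.001]
contact_force: [0.1, -0.7, -0.8]
opening: 0.398
time: 28.7
tcp_pos: [556.3, 273.2, 358.5]
tool_rot: [-0.0, 0.862, 0.506, -0.0]
contact_force: [-0.5, 0.1, -1.2]
opening: 0.4
t 28.7 grasp [556.1 273.1 178.1] tilt [-0.001 -0.   ] yaw 60.83 units [0.003 0.011 1.227] F [-0.5  0.1 -1.2] op 0.4004127039657566
```

View pics/wb2.png

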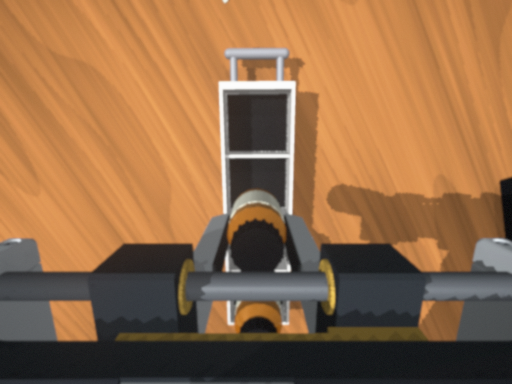

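b is upright over the second compartment, with only the front one free beyond it (handle at row 50). Descending now.

```bash
python3 -m handwheel '[[0,0.004,0.05,0,0,0],[0,0,0.12,0,0,0],[0,0,0.2,0,0,0],[0,0,0.2,0,0,0],[0,0,0.2,0,0,0],[0,0,0.16,0,0,0],[0,0,0.12,0,0,0],[0,0,0.07,0,0,0],[0,0,0.04,0,0,0],[0,0,0.02,0,0,0],[0,0,0,0,0,0],[0,0,0,0,0,0],[0,0,0,0,0,0]]'
python3 go.py 557.2 272.8 55.4
```

```text
time: 30.05
tcp_pos: [556.9, 273.9, 241.5]
tool_rot: [0.0, 0.862, 0.507, 0.001]
contact_force: [0.7, 0.3, -0.9]
opening: 0.401
t 30.05 grasp [557.1 274.   61.1] tilt [0.001 0.   ] yaw 60.9 units [-0.009  0.007  0.057] F [ 0.7  0.3 -0.9] op 0.4010740372873018
```

```bash
python3 -m handwheel '[[0,0,0.025,0,0,0],[0,0,0.015,0,0,0],[0,0,0.007,0,0,0],[0,0,0,0,0,0],[0,0,0,0,0,0]]'
python3 -m handwheel '[[0,0,0.005,0,0,0],[0,0,0,0,0,0],[0,0,0,0,0,0]]'
python3 -m handwheel '[[0,0,0.005,0,0,0],[0,0,0,0,0,0],[0,0,0,0,0,0]]'
```

```text
time: 30.55
tcp_pos: [556.6, 273.8, 236.1]
tool_rot: [-0.0, 0.862, 0.507, -0.0]
contact_force: [0.1, 0.8, -0.9]
opening: 0.401
time: 30.85
tcp_pos: [556.7, 273.9, 235.8]
tool_rot: [0.0, 0.862, 0.507, 0.0]
contact_force: [-0.2, -0.1, 0.3]
opening: 0.402
time: 31.15
tcp_pos: [556.8, 273.9, 235.7]
tool_rot: [-0.0, 0.862, 0.507, 0.0]
contact_force: [-1.9, -0.6, 4.8]
opening: 0.397
```

```bash
python3 -m handwheel '[[0,0,-0.003,0,0,0],[0,0,0,0,0,0]]'
python3 -m handwheel '[[0,0,0,0,0,0],[0,0,0,0,0,0],[0,0,0,0,0,0],[0,0,0,0,0,0],[0,0,-0.02,0,0,0],[0,0,-0.05,0,0,0],[0,0,-0.08,0,0,0]]' -0.08
python3 -m handwheel '[[0,0,-0.2,0,0,0],[0,0,-0.3,0,0,0],[0,0,-0.3,0,0,0],[0,0,-0.3,0,0,0],[0,0,-0.1,0,0,0]]' 0.6
python3 go.py 578.5 -149.5 150
python3 -c "
from h import *
snap('wrist','wb3')"
```

```text
time: 31.35
tcp_pos: [556.7, 273.9, 235.8]
tool_rot: [0.0, 0.862, 0.507, 0.0]
contact_force: [-2.5, 0.1, 4.7]
opening: 0.4
time: 32.05
tcp_pos: [556.5, 273.8, 250.6]
tool_rot: [-0.0, 0.862, 0.507, -0.0]
contact_force: [0.3, -0.1, 0.3]
opening: 0.463
time: 32.55
tcp_pos: [557.3, 274.1, 375.3]
tool_rot: [0.001, 0.862, 0.507, 0.004]
contact_force: [0.5, 1.1, 0.9]
opening: 0.794
t 32.55 grasp [558.6 274.5 194.9] tilt [0.007 0.002] yaw 60.91 units [-3.61   2.233  0.441] F [0.5 1.1 0.9] op 0.7941274696577973
```

View pics/wb3.png

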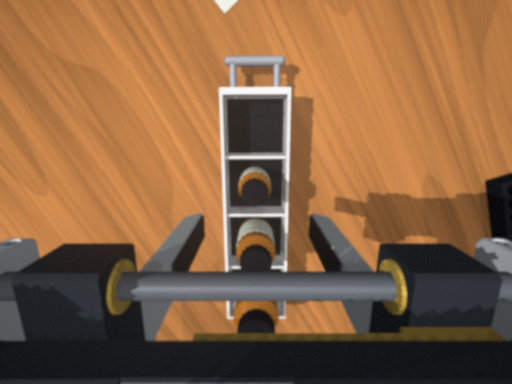

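b stands upright in the second compartment (cap at (255,188)). Next is a.

```bash
python3 -m handwheel '[[-0.2,0.124,0,0,0,0],[-0.38,0.235,0,0,0,0],[-0.38,0.235,0,0,0,0],[-0.38,0.235,0,0,0,0],[-0.38,0.235,0,0,0,0],[-0.38,0.235,0,0,0,0],[-0.38,0.235,0,0,0,0],[-0.38,0.235,0,0,0,0],[-0.38,0.235,0,0,0,0],[-0.2,0.124,0.1,0,0,0],[-0.1,0.062,0.15,0,0,0],[-0.07,0.043,0.15,0,0,0],[0,0,0,0,0,0],[0,0,0,0,0,0],[0,0,0,0,0,0]]' 1
python3 go.py 578.5 -149.5 31
python3 -c "
from h import *
snap('wrist','wa')"
```

```text
time: 34.1
tcp_pos: [576.5, -149.1, 330.8]
tool_rot: [0.0, 0.862, 0.507, 0.0]
contact_force: [0.1, 0.2, 1.0]
opening: 1.003
t 34.1 grasp [ 576.5 -149.1  150.4] tilt [ 0.001 -0.   ] yaw 60.99 units [0.006 0.018 1.194] F [0.1 0.2 1. ] op 1.0033441496912319
```

View pics/wa.png

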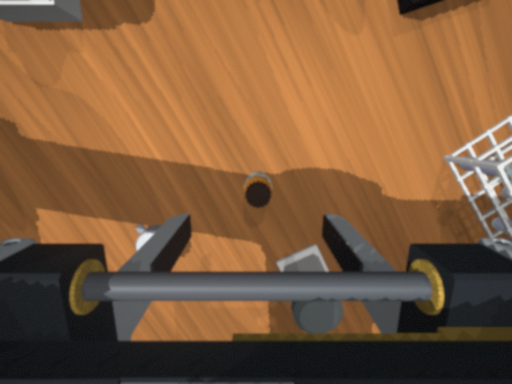

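a's cap is at (258,192), centred and clear of everything.

```bash
python3 -m handwheel '[[0.005,0.012,0.1,0,0,0],[0,0,0.2,0,0,0],[0,0,0.25,0,0,0],[0,0,0.25,0,0,0],[0,0,0.2,0,0,0],[0,0,0.11,0,0,0],[0,0,0.04,0,0,0],[0,0,0.01,0,0,0],[0,0,0,0,0,0]]'
python3 go.py 578.5 -149.5 35
python3 -m handwheel '[[0,0,0,0,0,0],[0,0,0,0,0,0],[0,0,0,0,0,0],[0,0,0,0,0,0],[0,0,0,0,0,0],[0,0,0,0,0,0],[0,0,0,0,0,0],[0,0,0,0,0,0],[0,0,0,0,0,0],[0,0,0,0,0,0],[0,0,0,0,0,0],[0,0,0,0,0,0]]' -0.7 10
python3 go.py 578.5 -149.5 35
```

```text
time: 35.05
tcp_pos: [577.9, -150.5, 215.4]
tool_rot: [0.001, 0.862, 0.507, 0.0]
contact_force: [-0.1, -0.2, 0.4]
opening: 0.999
t 35.05 grasp [ 578.2 -150.6   35. ] tilt [ 0.002 -0.001] yaw 60.91 units [ 0.011 -0.003  0.   ] F [-0.1 -0.2  0.4] op 0.999181680863181
time: 36.25
tcp_pos: [577.5, -150.3, 214.4]
tool_rot: [-0.0, 0.862, 0.507, -0.0]
contact_force: [-0.2, 0.2, -0.8]
opening: 0.315
t 36.25 grasp [ 577.5 -150.3   34. ] tilt [-0.  0.] yaw 60.9 units [ 0.012  0.005 -0.01 ] F [-0.2  0.2 -0.8] op 0.31513867108024374
```

```bash
python3 -m handwheel '[[0,0,-0.03,0,0,0],[0,0,-0.05,0,0,0],[0,0,-0.1,0,0,0],[0,0,-0.15,0,0,0],[0,0,-0.2,0,0,0],[0,0,-0.25,0,0,0],[0,0,-0.25,0,0,0],[0,0,-0.2,0,0,0],[0,0,-0.15,0,0,0],[0,0,0,0,0,0],[0,0,0,0,0,0]]'
python3 go.py 592.5 336.6 170
```

```text
time: 37.35
tcp_pos: [577.3, -150.3, 352.4]
tool_rot: [-0.0, 0.862, 0.507, -0.0]
contact_force: [0.3, 0.4, -1.3]
opening: 0.314
t 37.35 grasp [ 577.3 -150.3  172. ] tilt [-0.  0.] yaw 60.9 units [ 4.328 -2.235  0.02 ] F [ 0.3  0.4 -1.3] op 0.31424023575922083
```

```bash
python3 -m handwheel '[[0.08,-0.041,0,0,0,0],[0.16,-0.083,0,0,0,0],[0.24,-0.124,0,0,0,0],[0.259,-0.134,0,0,0,0],[0.259,-0.134,0,0,0,0],[0.259,-0.134,0,0,0,0],[0.259,-0.134,0,0,0,0],[0.259,-0.134,0,0,0,0],[0.259,-0.134,0,0,0,0],[0.259,-0.134,0,0,0,0],[0.259,-0.134,0,0,0,0],[0.259,-0.134,0,0,0,0],[0.259,-0.134,0,0,0,0],[0.259,-0.134,0,0,0,0],[0.259,-0.134,0,0,0,0],[0.259,-0.134,0,0,0,0],[0.24,-0.124,0,0,0,0],[0.16,-0.083,0,0,0,0],[0.08,-0.041,0,0,0,0],[0,0,0,0,0,0]]'
python3 -m handwheel '[[0,0,0.05,0,0,0],[0,0,0.05,0,0,0],[0,0,0,0,0,0],[0,0,0,0,0,0]]'
python3 go.py 592.5 336.6 39
```

```text
time: 39.35
tcp_pos: [591.9, 337.6, 351.9]
tool_rot: [-0.0, 0.862, 0.507, -0.0]
contact_force: [0.5, -0.2, -1.3]
opening: 0.313
time: 39.75
tcp_pos: [592.5, 335.8, 342.1]
tool_rot: [-0.0, 0.862, 0.506, -0.0]
contact_force: [-0.5, -0.3, -1.0]
opening: 0.317
t 39.75 grasp [592.4 335.8 161.7] tilt [-0.001 -0.   ] yaw 60.84 units [ 0.008 -0.002  1.227] F [-0.5 -0.3 -1. ] op 0.31661207226740773
```

```bash
python3 -m handwheel '[[0.004,-0.002,0.05,0,0,0],[0,0,0.12,0,0,0],[0,0,0.2,0,0,0],[0,0,0.2,0,0,0],[0,0,0.2,0,0,0],[0,0,0.16,0,0,0],[0,0,0.12,0,0,0],[0,0,0.07,0,0,0],[0,0,0.04,0,0,0],[0,0,0.01,0,0,0],[0,0,0,0,0,0],[0,0,0,0,0,0],[0,0,0,0,0,0]]'
python3 go.py 592.5 336.6 39
```

```text
time: 41.05
tcp_pos: [592.6, 337.1, 226.2]
tool_rot: [0.0, 0.862, 0.507, 0.001]
contact_force: [-0.0, -0.0, -0.8]
opening: 0.316
t 41.05 grasp [592.8 337.2  45.8] tilt [0.001 0.   ] yaw 60.9 units [-0.007 -0.     0.068] F [-0.  -0.  -0.8] op 0.31605528011417927
```

```bash
python3 -m handwheel '[[0,0,0.03,0,0,0],[0,0,0.017,0,0,0],[0,0,0.01,0,0,0],[0,0,0,0,0,0],[0,0,0,0,0,0]]'
python3 -m handwheel '[[0,0,0.005,0,0,0],[0,0,0,0,0,0],[0,0,0,0,0,0]]'
python3 -m handwheel '[[0,0,0.005,0,0,0],[0,0,0,0,0,0],[0,0,0,0,0,0]]'
```

```text
time: 41.55
tcp_pos: [592.4, 337.0, 219.7]
tool_rot: [-0.0, 0.862, 0.507, -0.0]
contact_force: [-0.0, -0.9, -0.6]
opening: 0.313
time: 41.85
tcp_pos: [592.5, 337.0, 219.5]
tool_rot: [0.0, 0.862, 0.507, 0.0]
contact_force: [-0.0, 0.5, 0.4]
opening: 0.314
time: 42.15
tcp_pos: [592.5, 337.1, 219.4]
tool_rot: [0.0, 0.862, 0.507, 0.0]
contact_force: [-2.4, -0.5, 5.1]
opening: 0.318
```

```bash
python3 -m handwheel '[[0,0,-0.003,0,0,0],[0,0,0,0,0,0]]'
python3 -m handwheel '[[0,0,0,0,0,0],[0,0,0,0,0,0],[0,0,0,0,0,0],[0,0,0,0,0,0],[0,0,-0.02,0,0,0],[0,0,-0.05,0,0,0],[0,0,-0.1,0,0,0],[0,0,-0.15,0,0,0],[0,0,-0.2,0,0,0],[0,0,-0.2,0,0,0],[0,0,-0.3,0,0,0],[0,0,-0.3,0,0,0],[0,0,-0.2,0,0,0],[0,0,0,0,0,0]]' -0.19
python3 -m handwheel '[[-0.3,0.3,0,0,0,0],[-0.3,0.3,0,0,0,0],[-0.35,0.35,0,0,0,0],[-0.35,0.35,0,0,0,0],[-0.35,0.35,0,0,0,0],[-0.35,0.35,0,0,0,0],[-0.35,0.35,0,0,0,0],[-0.3,0.3,0,0,0,0],[-0.2,0.2,0,0,0,0],[0,0,0,0,0,0],[0,0,0,0,0,0]]' 0.5
python3 - <<'E'
from h import *
s=telemetry.sense();print(s['time'],s['tcp_pos'])
snap('top','tf');p,d,c=snap('scene','sf')
a=cv2.imread('pics/tf.png');cv2.imwrite('pics/tfc.png',cv2.resize(a[120:260,60:460],None,fx=2,fy=2))
E
```

```text
time: 42.35
tcp_pos: [592.5, 337.0, 219.4]
tool_rot: [0.0, 0.862, 0.507, 0.0]
contact_force: [-2.5, -1.4, 5.0]
opening: 0.317
time: 43.75
tcp_pos: [593.1, 337.4, 377.0]
tool_rot: [0.001, 0.862, 0.507, 0.005]
contact_force: [0.5, 0.2, 0.3]
opening: 0.404
time: 44.85
tcp_pos: [702.5, -50.8, 370.1]
tool_rot: [-0.001, 0.862, 0.506, -0.0]
contact_force: [0.1, 0.7, 0.5]
opening: 0.753
44.85 [702.53300861 -50.83179114 370.0785572 ]
```

View pics/tfc.png

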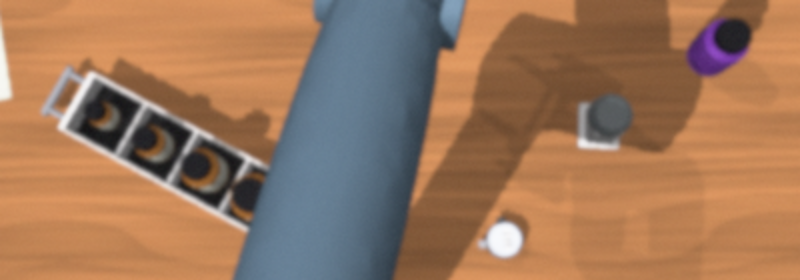

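View pics/sf.png

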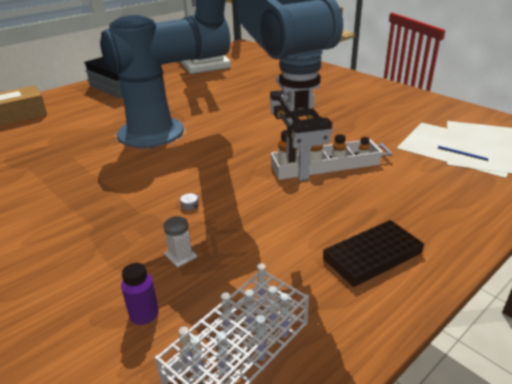

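The arm still hides part of the tray, so I'll move it farther away.

```bash
python3 -m handwheel '[[-0.2,0.1,0,0,0,0],[-0.35,0.15,0,0,0,0],[-0.35,0.15,0,0,0,0],[-0.35,0.15,0,0,0,0],[-0.35,0.15,0,0,0,0],[-0.35,0.15,0,0,0,0],[-0.3,0.15,0,0,0,0],[-0.2,0.1,0,0,0,0],[0,0,0,0,0,0],[0,0,0,0,0,0],[0,0,0,0,0,0]]'
python3 - <<'E'
from h import *
snap('top','tg');snap('scene','sg')
a=cv2.imread('pics/tg.png');b=cv2.imread('pics/sg.png')
cv2.imwrite('pics/tgc.png',np.vstack([cv2.resize(a[140:250,75:235],(640,440),interpolation=2)[:,:],cv2.resize(b[120:190,260:400],(640,150*2))[:160]])[:600])
cv2.imwrite('pics/sgc.png',cv2.resize(b[110:190,250:410],None,fx=4,fy=4,interpolation=2))
z=np.load('pics/tg.npz'); p,d=z['p'],z['d']; c={k:z[k] for k in('fx','fy','cx','cy','T')}
vv,uu=np.mgrid[:384,:512]
dirs=np.stack([(uu-c['cx'])/c['fx'],-(vv-c['cy'])/c['fy'],-np.ones(uu.shape)],-1)@c['T'][:3,:3].T
P=c['T'][:3,3]+dirs*d[...,None]
for n,h,x,y in(('a',67,592.5,336.6),('b',83,557.2,272.8),('c',99,521.8,208.9),('d',115,486.5,145)):
    t=(abs(P[...,2]-h)<5)&(np.hypot(P[...,0]-x,P[...,1]-y)<25)&(p.max(2)<70)
    print(n,t.sum(),np.median(P[t],axis=0).round(1),'target',x,y)
for n,h,x,y in(('jar',93,575,-273),('tally',24,437,-151)):
    m=(abs(P[...,2]-h)<6)&(np.hypot(P[...,0]-x,P[...,1]-y)<40); print(n,P[m].min(0).round(),P[m].max(0).round())
E
```

```text
time: 46.05
tcp_pos: [680.3, -316.2, 371.0]
tool_rot: [-0.0, 0.862, 0.508, 0.0]
contact_force: [-0.2, -0.6, -1.1]
opening: 0.751
a 77 [592.4 337.9  66.8] target 592.5 336.6
b 110 [555.4 272.9  83.1] target 557.2 272.8
c 133 [521.1 208.2  99.4] target 521.8 208.9
d 202 [485.  143.2 115.5] target 486.5 145Traceback (most recent call last):
  File "<stdin>", line 14, in <module>
    return umr_minimum(a, axis, None, out, keepdims, initial, where)
ValueError: zero-size array to reduction operation minimum which has no identity
```

View pics/tgc.png

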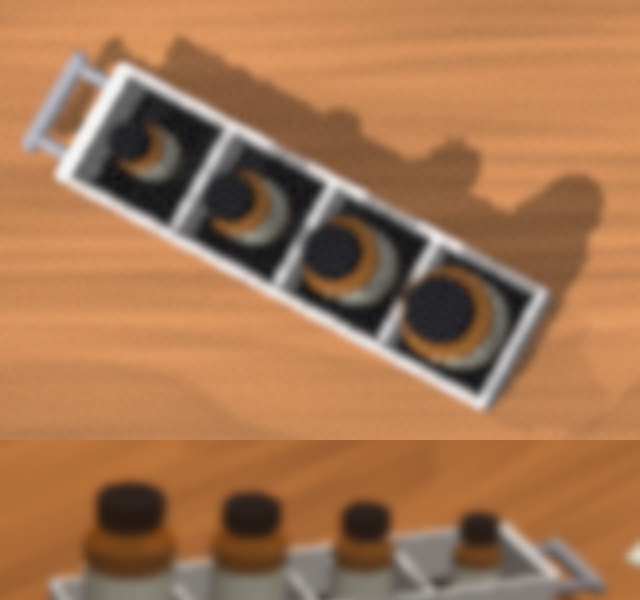

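View pics/sgc.png

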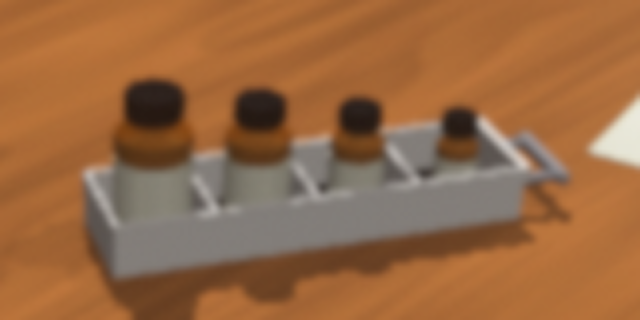

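All four stand upright in ascending order from the handle, with cap heights as expected. The jar and counter sat at their original pixels in the previous top view.

```bash
python3 -c "
from h import *
print(ticket.hand_in())"
```

```text
the job is handed in; nothing more can be done
None
```

All four amber bottles are in the tray, one upright in each compartment: a next to the handle, then b, c, and d at the back end. I handed the job in at about 46 s of the 112 s allowed.

**Final placement:** the last top view put the caps within about 2.5 mm of the compartment centres. Cap heights were 66.8, 83.1, 99.4 and 115.5 mm, which is what you would expect for bottles standing on the 5 mm floor. The scene view also showed them all upright.

**Setting down:** the highest contact force I read was about 13 N, for d, which I lowered a little past first contact. The others read about 5 N.

**Disagreements and failed checks:**
- **Camera disagreement:** the top and wrist cameras disagreed by 4 to 6 mm on where bottles b and d started. I aimed between the two positions, and the grasps took up the difference.
- **Overshoot:** I sent one row too many on the approach to d. I corrected it while still clear above the bottle.
- **Jar and counter:** my last numeric check on these failed because the arm was hiding the jar. In the top view just before that, both were at their original spots by eye, and the purple bottle had not been touched.

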